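Close a culture vessel with a nested lid and take off its dust cover

TASK

Pick up the nested pair of lids from the black stand by the inner lid's white knob and lower them gently, still nested, onto the open glass vessel until the inner lid is fully home and level, before letting go of the knob. Then take the blue outer lid by its square collar and lift it off alone, straight up over the knob, leaving the inner lid seated and undisturbed. Finish holding the blue lid level and still in the gripper, wholly above the top of the white knob and touching nothing else; leave everything else on the bench alone.

Things in the scene. Friction and masses are not known exactly. Their poses are not given: they have to be found in the camera images.
- vessel: the open glass culture vessel, fixed to the bench: aluminium foot 140 mm across, glass 88 mm across with a green band, steel rim ring 92 mm outside and 78 mm inside, 120 mm high, open at the top. Origin: centre of its underside on the bench; z up
- vessel_mouth (a point): centre of the open vessel's mouth, level with the top of its rim (120 mm above the bench). The inner lid is home when its origin is here
- stand: the black plastic lid stand, fixed: foot 124 mm across, ring 92 mm outside, 78 mm inside, 45 mm high; the lids start on it, the inner lid's plug inside the ring. Origin: centre of its underside
- inner_lid: inner lid, 0.4 kg, loose: steel disc 94 mm across, 8 mm thick; under it a black plug 70 mm across, 14 mm deep, its last 6 mm tapering to 60 mm; on its middle an upright round white knob 22 mm across, top 70 mm above the disc's underside. Origin: centre of the disc's underside (the face that rests on a rim); z up along the knob
- knob (a point): point on the white knob's axis to grip it by, 62 mm above the inner lid's origin: 22 mm above the top of the blue collar, 8 mm below the knob's top. Lifted by the knob, the inner lid carries the outer lid, which lies loose on its disc
- outer_lid: blue outer lid, 0.12 kg, lying loose on the inner lid's disc: plate 106 mm across, 6 mm thick; skirt 5 mm down round the disc with 3 mm play; square collar 46 mm wide, top 32 mm above the origin, its 28 mm square hole round the knob. Origin: centre of the plate's underside, 8 mm above the inner lid's when nested, over 75 mm when clear of the knob; z up, x and y square to the collar's sides
- collar (a point): point on the collar's axis to grip its flat sides by, 28 mm above the outer lid's origin: 22 mm above the plate, 4 mm below the collar's top; when nested the knob's top stands 34 mm above this point
- closed_vessel: a second glass vessel of the same size, with an orange band, fixed and already closed by a steel lid with a black knob reaching 190 mm above the bench; not to be pushed. Origin: centre of its underside
- wash_bottle: white plastic bottle, 60 mm across, 150 mm high, loose bystander. Origin: centre of its underside
- beaker: clear beaker, 90 mm across, 110 mm high, loose bystander. Origin: centre of its underside
- reagent_bottle: amber bottle with blue cap, 66 mm across, 140 mm high, loose bystander. Origin: centre of its underside
- blue_cap: blue bottle cap lying on the bench, 42 mm across, 20 mm high, loose bystander. Origin: centre of its underside
- wrench: steel wrench 150 mm long lying on the bench, loose bystander. Origin: middle of its underside
Not all that is in view belongs to the job. Leave any pink, red or turquoise look-alike of the outer_lid alone.

How it is judged:
By the outcome, as a careful person would: the job done as asked, in the order asked, and still so for the second after the job is handed in, while the arm keeps its last pose, push and grip.
It also fails if it takes over 45 s, if anything falls off the work surface, if the arm or the gripper's body presses on something with over 40 N, if the wrist force passes 120 N, or if a joint passes its speed limit or range.

ROBOT

A 6-joint arm with a two-finger parallel gripper is mounted at the origin on the work surface. World frame = base frame: x ahead of the robot, y to its left, z up, the work surface at z = 0. Lengths are in m, angles in degrees, forces in N, time in s.
With the tool pointing down it reaches from about 0.4 to 0.825 m from the base axis. Payload 7 kg.
Tool frame: the origin (TCP) lies midway between the tips of the shut fingers; the grasp point (between the pads) lies 19 mm behind it; z points along the fingers, y is the direction in which the jaws open and shut (so a half turn about z gives the same grasp; the last joint's range is limited). The gripper opens to 88 mm and grips with 3 to 60 N. Pads are 19 mm wide; open, the fingers measure 130 mm over their backs; the gripper's body (78 mm by 193 mm) begins 47 mm behind the grasp point.
Start: joints at [92.653, 20.546, 0.682, 0, -70.136, -16.507], TCP at [0.162, 0.655, 0.227] pointing down, gripper open.
Joint ranges: [-176.03, 176.03], [-82.01, 121.73], [-58.28, 71.71], [-173.87, 95.51], [-174.79, -0.11], [-173.66, 173.66]. Speed limits (degrees/s): [136.94, 136.94, 172.46, 180, 180, 180].

INTERFACE

Orientations are given as a 3x3 rotation matrix whose columns are the frame's x, y, z axes.
In Python, from rig import robot gives the robot as it stands. Calls block until the motion is done:
- robot.goto(position, orientation): joint-space move of the TCP to a pose.
- robot.servo_line(position, ori=None, speed=0.15): straight line of the TCP; ori=None keeps the orientation; speed is the mean speed in m/s.
- robot.movej(angles): joint-space move.
- robot.move_gripper(opening): opening from 0.0 (shut) to 1.0 (fully open); the grip force is fixed at half the most; returns when the fingers have stopped.
- robot.dwell(seconds).
- robot.ik(position, orientation): joint angles nearest the present ones, or None.
- robot.grab_frame(name): name is "side" or "top"; returns (picture, depth): 420x560x3 uint8, red, green, blue; 420x560 float32, m along the optical axis (not along the pixel's ray), 0 where there is no reading.
- robot.camera_info(name): a dict with "vfov" (degrees; the focal length in pixels is half the picture's height over the tangent of half this angle, whatever the lens; pixels are square), "cx", "cy" (the principal point, pixels), "view" (4x4, takes a point from world to camera coordinates). Camera axes: x right, y down, z forward; pixel columns grow to the right and rows downward; lengths in m; the calibration is good to about 2 mm. A picture is of the moment at which its call begins. camera_info takes no time and is no camera call.
A pose or a line that the arm cannot do raises robot.Unreachable and nothing moves.
- robot.job_done(): hands the job in, once; it reports no verdict.
Readings, each from a call of its own:
- robot.read_t(): time.
- robot.read_qpos(): joint angles.
- robot.read_qvel(): joint speeds.
- robot.read_effort(): joint torques, N m.
- robot.read_position(): TCP position.
- robot.read_tcp_rot(): TCP orientation.
- robot.read_force(): force on the tool from outside, world axes, zero at the start.
- robot.read_ft_torque(): the same for the moment, N m.
- robot.read_grip_width(): opening from 0.0 (shut) to 1.0 (fully open).
Only numpy, scipy, OpenCV 4.12 (cv2) and the standard library are available. Lean on these libraries where they do the work, as an engineer would, in place of code of your own. Each camera call takes 0.05 s, during which the arm holds its last target. There are 200 camera calls.

## Working session

There is one attempt and no reset: what is moved stays moved. The work goes in short steps, each a Python script; the robot and the scene stay as the last script left them, time stands still between calls to the robot, and variables do not carry over. Pictures are saved under pics/ and viewed, about 8 in all and at most 12, crops included, and the job is handed in when it is done.

```bash
mkdir -p pics; ls
python3 - <<'E'
from rig import robot
import cv2
for n in ("top","side"):
    p,d=robot.grab_frame(n); cv2.imwrite(f"pics/{n}0.png",p[:,:,::-1]); c=robot.camera_info(n); print(n,c, d.min(),d.max())
E
```

```text
pics
top {'vfov': 54.907252647353694, 'cx': 279.65340521985996, 'cy': 203.775928363193, 'view': array([[ 1.15636382e-02, -9.99932901e-01, -6.89213790e-04,
        -8.07568578e-03],
       [-9.98816072e-01, -1.15181462e-02, -4.72629480e-02,
         4.92581317e-01],
       [ 4.72518383e-02,  1.23492944e-03, -9.98882245e-01,
         9.66713020e-01],
       [ 0.00000000e+00,  0.00000000e+00,  0.00000000e+00,
         1.00000000e+00]])} 0.0 1.7983162
side {'vfov': 49.93929116650613, 'cx': 273.46565116228686, 'cy': 207.7887409556006, 'view': array([[ 0.87340266, -0.48692171, -0.00866288, -0.42223563],
       [-0.37153547, -0.65472058, -0.65825706,  0.25324105],
       [ 0.31484789,  0.57814203, -0.75274338,  0.97173493],
       [ 0.        ,  0.        ,  0.        ,  1.        ]])} 0.0 3.4080744
```

View pics/top0.png

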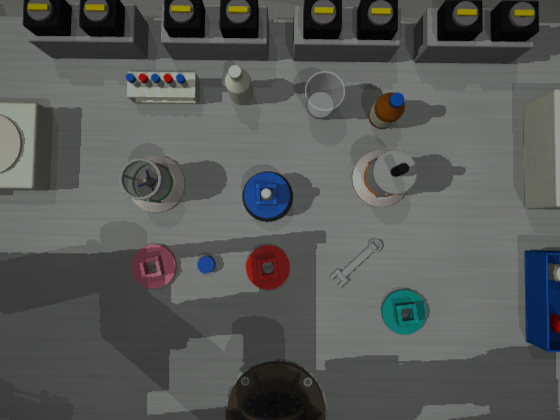

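View pics/side0.png

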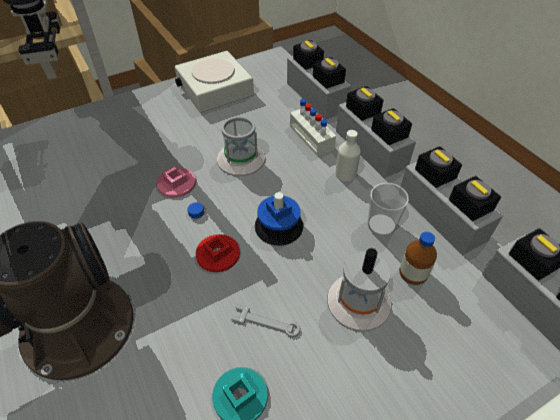

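The top view shows the nested lids at (267,195), the open vessel with green band at (142,178), and the closed vessel at (390,175). Pink, red and turquoise decoys lie nearer the robot. The side view agrees: lids at (279,215), vessel at (240,140).

```bash
cat > h.py <<'E'
from rig import robot
import numpy as np, cv2
def K(n):
    c=robot.camera_info(n); return 210/np.tan(np.radians(c["vfov"]/2)),c["cx"],c["cy"],np.array(c["view"])
def cloud(n,d):
    f,cx,cy,V=K(n); v,u=np.mgrid[:420,:560]
    P=np.stack([(u-cx)/f*d,(v-cy)/f*d,d],-1)
    return (P-V[:3,3])@V[:3,:3]
def ray(n,uv,z):
    f,cx,cy,V=K(n); uv=np.atleast_2d(uv).astype(float)
    r=np.c_[(uv[:,0]-cx)/f,(uv[:,1]-cy)/f,np.ones(len(uv))]@V[:3,:3]; o=-V[:3,:3].T@V[:3,3]
    return (o+r*((z-o[2])/r[:,2])[:,None])
def circ(P):
    A=np.c_[2*P[:,:2],np.ones(len(P))]; 
    for _ in range(4):
        s=np.linalg.lstsq(A,(P[:,:2]**2).sum(1),rcond=None)[0]; r=np.sqrt(s[2]+s[0]**2+s[1]**2)
        e=abs(np.hypot(*(P[:,:2]-s[:2]).T)-r); k=e<max(2.5*np.median(e),1e-4); P=P[k];A=A[k]
    return s[0],s[1],r,len(P)
def comp(m,c):   # filled mask component nearest to pixel c
    cs=cv2.findContours(m.astype(np.uint8),cv2.RETR_EXTERNAL,cv2.CHAIN_APPROX_NONE)[0]
    cs=[q for q in cs if cv2.contourArea(q)>15]
    return min(cs,key=lambda q:np.hypot(*(q[:,0].mean(0)-c)))[:,0]
E
python3 - <<'E'
from h import *
for n,lid,ves in (("top",(267,195),(142,178)),("side",(279,215),(240,130))):
    p,d=robot.grab_frame(n); W=cloud(n,d); h=cv2.cvtColor(p,cv2.COLOR_RGB2HSV)
    blue=(h[...,0]>100)&(h[...,0]<130)&(h[...,1]>120)
    q=comp(cv2.morphologyEx(blue.astype(np.uint8),cv2.MORPH_CLOSE,np.ones((5,5))),lid)
    print(n,"plate outline@.059",circ(ray(n,q,.059)))
    v,u=np.mgrid[:420,:560]; near=np.hypot(u-lid[0],v-lid[1])<40
    wh=near&(h[...,1]<60)&(h[...,2]>110)&(d>0)
    kz=W[wh]; kt=kz[kz[:,2]>.11]; print("knob top",len(kt),kt.mean(0) if len(kt) else kz)
    col=near&blue&(W[...,2]>.079)&(W[...,2]<.092)
    c=W[col]; print("collar z",len(c),np.median(c[:,2]),c.mean(0),cv2.minAreaRect((c[:,:2]*1000).astype(np.float32)))
    pl=W[near&blue&(W[...,2]>.053)&(W[...,2]<.066)]; print("plate z",np.median(pl[:,2]),pl.mean(0))
    nv=(np.hypot(u-ves[0],v-ves[1])<45)&(W[...,2]>.114)&(W[...,2]<.126)
    print("rim",nv.sum(),circ(W[nv]),W[nv].mean(0))
    im=cv2.resize(p[ves[1]-45:ves[1]+45,ves[0]-60:ves[0]+60],None,fx=4,fy=4); im2=cv2.resize(p[lid[1]-45:lid[1]+45,lid[0]-60:lid[0]+60],None,fx=4,fy=4)
    cv2.imwrite(f"pics/c_{n}.png",np.vstack([im,im2])[:600,:,::-1]) if 0 else cv2.imwrite(f"pics/c_{n}.png",cv2.resize(np.hstack([im,im2]),(800,300))[:,:,::-1])
a,b=[cv2.imread(f"pics/c_{n}.png") for n in("top","side")]; cv2.imwrite("pics/crop1.png",np.vstack([a,b]))
E
```

```text
top plate outline@.059 (np.float64(0.5107754058617137), np.float64(0.028014587570929284), np.float64(0.052837382333142786), 130)
knob top 74 [0.51147393 0.02868182 0.11469799]
collar z 261 0.08438040012068039 [0.51146011 0.02885439 0.08436348] ((511.07073974609375, 28.477027893066406), (45.06974792480469, 45.060569763183594), 0.8004623651504517)
plate z 0.05869815486238848 [0.51161437 0.0284545  0.0586896 ]
rim 446 (np.float64(0.5392363743574696), np.float64(0.3000631620398694), np.float64(0.04232474190524118), 446) [0.53879656 0.30057199 0.11900296]
side plate outline@.059 (np.float64(0.505552520677007), np.float64(0.008023740559192527), np.float64(0.059347193103625316), 176)
knob top 58 [0.51216078 0.02580498 0.11414081]
collar z 171 0.08431056514478837 [0.50827633 0.02074811 0.08409873] ((512.8653564453125, 26.341978073120117), (47.255882263183594, 49.30859375), 0.9660366773605347)
plate z 0.058771651944333064 [0.50591062 0.01429822 0.05874554]
rim 239 (np.float64(0.5397050763596457), np.float64(0.2967787133391809), np.float64(0.04229982629355047), 190) [0.53904127 0.29700027 0.11821302]
```

View pics/crop1.png

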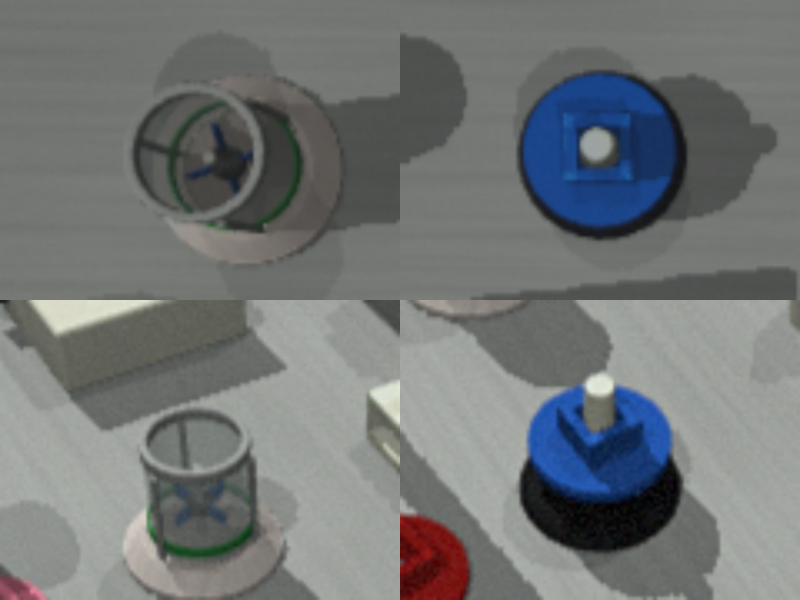

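Both cameras agree on the lid-to-vessel offset, about (0.0277, 0.271), and differ by only about 3 mm in absolute y. I'll put the jaws along y so they self-centre there.

```bash
cat >> h.py <<'E'
a=np.radians(0.9); c_,s_=np.cos(a),np.sin(a)
X=np.array([c_,s_,0]);Y=np.array([-s_,c_,0]);D=np.array([0,0,-1.])
RA=np.stack([X,-Y,D],1); RB=np.stack([-X,Y,D],1)
KN=np.array([.5117,.0275]); OFF=np.array([.0277,.2712])
def st(m): print(m,"t",round(robot.read_t(),2),"p",np.round(robot.read_position(),4),"F",np.round(robot.read_force(),1),"M",np.round(robot.read_ft_torque(),2),"g",round(robot.read_grip_width(),3))
E
python3 - <<'E'
from h import *
st("start"); print(np.round(robot.read_tcp_rot(),2).tolist())
for n,R in (("A",RA),("B",RB)):
    for p in ([*KN,.2],[*KN,.089],[*(KN+OFF),.164],[*(KN+OFF),.3]):
        q=robot.ik(p,R); print(n,None if q is None else np.round(q,0))
E
```

```text
start t 0.2 p [0.1616 0.6551 0.226 ] F [-0.3  0.2  0.4] M [ 0.03 -0.    0.03] g 1.002
[[0.97, -0.24, -0.0], [-0.24, -0.97, -0.0], [0.0, 0.0, -1.0]]
A [ 25.   6. -22.   0. -62.  66.]
A [ 25.  13. -30.   0. -47.  66.]
A [ 47.  18. -12.   0. -60.  44.]
A [ 47.  13.  -0.   0. -77.  44.]
B [  25.    6.  -22.    0.  -62. -114.]
B [  25.   13.  -30.    0.  -47. -114.]
B [  47.   18.  -12.    0.  -60. -136.]
B [  47.   13.   -0.    0.  -77. -136.]
```

Run:
```python
from h import *
robot.goto([*KN,.17],RA); st("above")
robot.servo_line([*KN,.112],speed=.1); st("near")
p,d=robot.grab_frame("side"); cv2.imwrite("pics/s2.png",cv2.resize(p[120:300,180:400],None,fx=3.3,fy=3.3)[:,:,::-1])
p,d=robot.grab_frame("top"); cv2.imwrite("pics/t2.png",p[:,:,::-1])
```

```text
above t 2.75 p [0.5119 0.0281 0.17  ] F [ 0.1  0.3 -0.1] M [-0.05  0.01 -0.01] g 0.996
near t 3.48 p [0.5121 0.0277 0.1124] F [ 0.4 -0.5  0.8] M [-0.07 -0.02  0.02] g 0.999
```

View pics/s2.png

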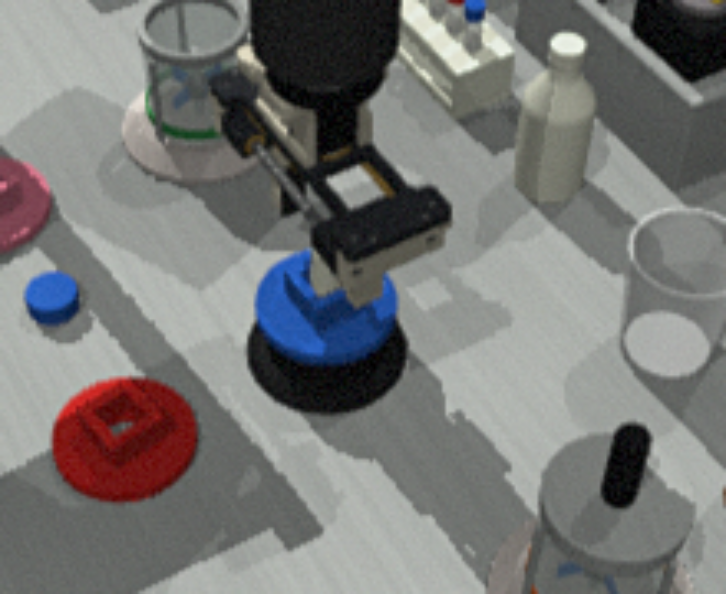

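The jaws straddle the knob (crop pixel ~(340,270)) and align with the collar. Next I'll descend, grip and lift slightly.

Run:
```python
from h import *
robot.servo_line([*KN,.0895],speed=.05); st("down")
robot.move_gripper(0.0); st("gripped")
robot.servo_line([*KN,.13],speed=.05); st("lift1")
robot.servo_line([*KN,.245],speed=.12); robot.dwell(.2); st("lift2")
p,d=robot.grab_frame("side"); cv2.imwrite("pics/s3.png",cv2.resize(p[60:260,180:400],None,fx=3,fy=3)[:,:,::-1])
```

```text
down t 4.18 p [0.5117 0.0274 0.0893] F [-0.  -0.3 -0.1] M [-0.02 -0.03  0.03] g 0.997
gripped t 5.24 p [0.5117 0.0275 0.0895] F [ 0.5  1.  -0.4] M [ 0.03 -0.05 -0.02] g 0.244
lift1 t 6.2 p [0.5114 0.0275 0.1297] F [-0.5  0.5 -5.6] M [-0.05 -0.   -0.01] g 0.242
lift2 t 7.51 p [0.5114 0.0274 0.2443] F [-0.   0.2 -5.5] M [0.01 0.04 0.01] g 0.244
```

View pics/s3.png

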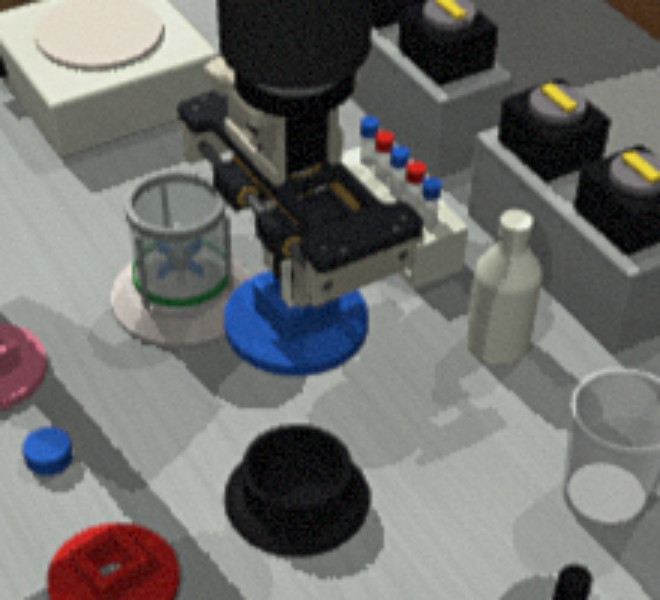

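Both lids are lifted: force is -5.5 N and the stand is empty at (300,470) in the crop. I'll move above the vessel and check for tilt.

```bash
cat >> h.py <<'E'
def plane(P):
    for _ in range(4):
        m=P.mean(0); n=np.linalg.svd(P-m,full_matrices=False)[2][2]; n*=np.sign(n[2]); e=abs((P-m)@n); P=P[e<max(2.5*np.median(e),5e-4)]
    return np.round(np.degrees(n[:2]),2),np.round(m,4),len(P)
def bluepts(n,c,R=.08):
    p,d=robot.grab_frame(n); W=cloud(n,d); h=cv2.cvtColor(p,cv2.COLOR_RGB2HSV)
    m=(h[...,0]>100)&(h[...,0]<130)&(h[...,1]>110)&(d>0)&(np.hypot(W[...,0]-c[0],W[...,1]-c[1])<R)
    return p,W,m
E
python3 - <<'E'
from h import *
T=KN+OFF
robot.servo_line([*T,.245],speed=.15); st("over")
robot.servo_line([*T,.190],speed=.08); robot.dwell(.3); st("hover")  # disc underside ~26mm above rim
for n in("side","top"):
    p,W,m=bluepts(n,T); z=W[m][:,2]; k=m&(W[...,2]<.165)&(W[...,2]>.145); print(n,m.sum(),np.percentile(z,[5,25,50,75,95]).round(4),plane(W[k]) if k.sum()>30 else None)
    cv2.imwrite(f"pics/h_{n}.png",p[:,:,::-1])
s=cv2.imread("pics/h_side.png")[60:210,160:320]; t=cv2.imread("pics/h_top.png")[100:250,60:220]
cv2.imwrite("pics/h.png",np.hstack([cv2.resize(i,(400,375)) for i in (s,t)]))
E
```

```text
over t 9.53 p [0.5394 0.298  0.2452] F [-0.1 -0.5 -5.3] M [ 0.04  0.02 -0.04] g 0.244
hover t 10.66 p [0.5395 0.2988 0.1904] F [ 0.3  0.1 -5.2] M [-0.04  0.02  0.02] g 0.242
side 868 [0.1528 0.1587 0.1605 0.1761 0.3514] (array([-0.16, -0.37]), array([0.5333, 0.2842, 0.1595]), 396)
top 469 [0.156  0.1585 0.1596 0.1611 0.2622] (array([-0.4 , -0.57]), array([0.5065, 0.298 , 0.1593]), 304)
```

View pics/h.png

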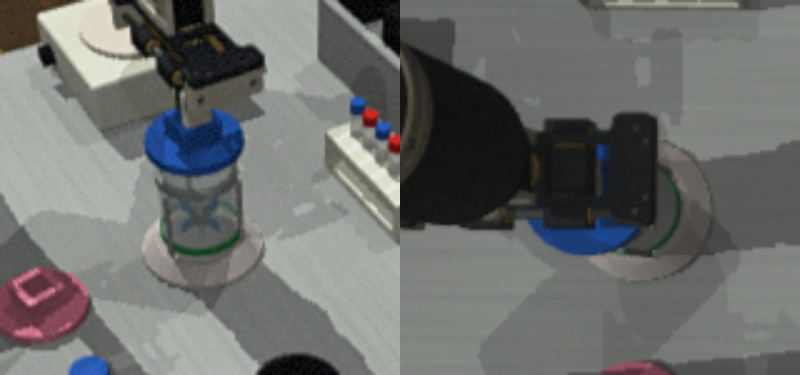

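Level within about 0.5° and centred over the rim. I'll lower with force watching.

Run:
```python
from h import *
T=KN+OFF
F=lambda:np.mean([robot.read_force() for _ in range(8)],0)
z=.190
while z>.163:
    z-=.004 if z>.171 else .0006
    robot.servo_line([*T,z],speed=.03); f=F(); print(round(z,4),np.round(f,1))
    if f[2]>3 or np.hypot(*f[:2])>4: break
st("end")
```

```text
0.186 [-0.2  0.3 -5.3]
0.182 [ 0.3  0.3 -5. ]
0.178 [ 0.6 -0.8 -5.6]
0.174 [-0.1 -0.5 -5. ]
0.17 [-0.1  0.3 -6. ]
0.1694 [-0.4 -0.3 -6. ]
0.1688 [-0.3 -0.  -5.1]
0.1682 [-0.6  0.1 -5.9]
0.1676 [-1.1 -0.  -6.4]
0.167 [ 0.3  0.2 -5.1]
0.1664 [ 0.1 -0.8 -5.4]
0.1658 [ 0.7 -0.2 -5.1]
0.1652 [-0.2 -0.1 -5.1]
0.1646 [ 1.  -0.2 -6.3]
0.164 [-2.  -0.4  0.4]
0.1634 [-5.1 -2.4  4.5]
end t 14.93 p [0.5394 0.2987 0.1645] F [-5.1 -2.4  4.5] M [-0.55  1.8   0.02] g 0.246
```

Run:
```python
from h import *
T=KN+OFF
robot.servo_line([*T,.164],speed=.03); robot.dwell(.2); st("eased")
for n in("side","top"):
    p,W,m=bluepts(n,T); k=m&(W[...,2]<.142)&(W[...,2]>.125); print(n,m.sum(),plane(W[k]))
    if n=="side":
        h=cv2.cvtColor(p,cv2.COLOR_RGB2HSV); cv2.imwrite("pics/home.png",cv2.resize(p[60:210,160:360],(800,600))[:,:,::-1])
```

```text
eased t 15.38 p [0.5394 0.2987 0.1645] F [-5.2 -2.5  4.8] M [-0.53  1.77 -0.09] g 0.242
side 853 (array([0.06, 0.28]), array([0.5329, 0.2837, 0.1336]), 402)
top 421 (array([ 0.4, -0.4]), array([0.5068, 0.2986, 0.1335]), 302)
```

View pics/home.png

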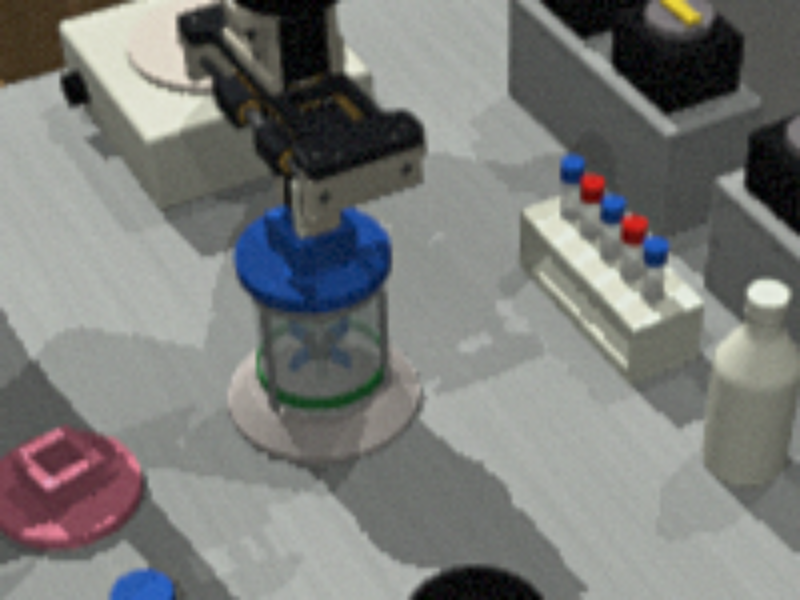

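The lid is home: the plate top is at 0.1335 (0.134 expected), level within 0.5°. I'll ease the push, release, move aside and look.

Run:
```python
from h import *
T=KN+OFF
robot.servo_line([*T,.1647],speed=.03); st("eased")
robot.move_gripper(1.0); st("open")
robot.servo_line([*T,.23],speed=.15)
q=np.array(robot.read_qpos()); q[0]+=28; robot.movej(q); st("aside")
ims=[]
for n in("side","top"):
    p,W,m=bluepts(n,T); k=m&(W[...,2]<.142)&(W[...,2]>.125); print(n,"plate",plane(W[k]))
    c=W[m&(W[...,2]>.154)&(W[...,2]<.167)]; print(" collar",c.mean(0).round(4),cv2.minAreaRect((c[:,:2]*1000).astype(np.float32)))
    h=cv2.cvtColor(p,cv2.COLOR_RGB2HSV); w=W[(h[...,1]<60)&(np.hypot(W[...,0]-T[0],W[...,1]-T[1])<.03)&(W[...,2]>.185)&(W[...,2]<.197)]
    print(" knob",len(w),w.mean(0).round(4))
    u=(170,330,70,190) if n=="side" else (60,220,110,230)
    ims.append(cv2.resize(p[u[2]:u[3],u[0]:u[1]],(400,300)))
cv2.imwrite("pics/rel.png",np.hstack(ims)[:,:,::-1])
```

```text
eased t 15.72 p [0.5394 0.2988 0.1645] F [-2.4 -0.9  1.2] M [-0.22  0.93 -0.05] g 0.24
open t 16.91 p [0.5394 0.2987 0.1647] F [-0.4  0.2 -0. ] M [-0.04  0.06 -0.03] g 0.999
aside t 18.63 p [0.3363 0.516  0.2291] F [ 0.2 -1.1  0.4] M [-0.09 -0.09 -0.  ] g 0.997
side plate (array([ 0.  , -0.01]), array([0.5343, 0.2828, 0.1335]), 443)
 collar [0.5385 0.2913 0.1588] ((541.3441772460938, 296.06671142578125), (47.156978607177734, 49.853572845458984), 0.4209986627101898)
 knob 42 [0.5404 0.2959 0.1892]
top plate (array([0.09, 0.05]), array([0.5381, 0.2967, 0.1337]), 1079)
 collar [0.5394 0.2962 0.1593] ((539.7996215820312, 299.2685241699219), (45.899044036865234, 46.1580810546875), 1.8411195278167725)
 knob 91 [0.5392 0.2981 0.1894]
```

View pics/rel.png

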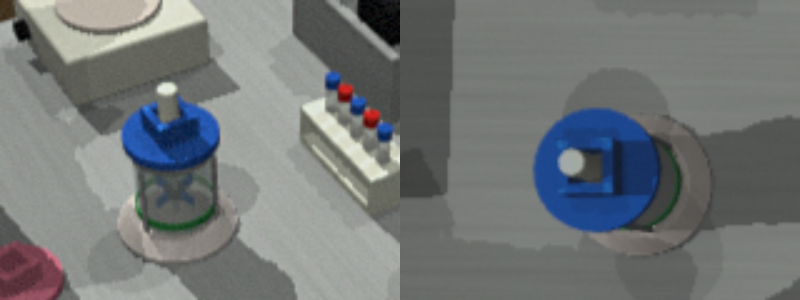

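All level, and the collar is within about 1 mm of the knob axis with yaw about 1°. Next I'll take the collar and lift.

Run:
```python
from h import *
T=KN+OFF
F=lambda:np.round(np.mean([robot.read_force() for _ in range(8)],0),1)
q=np.array(robot.read_qpos()); q[0]-=28; robot.movej(q); st("back")
robot.servo_line([*T,.165],speed=.12); robot.servo_line([*T,.1378],speed=.05); st("collar")
robot.move_gripper(0.0); st("gripped")
z=.1378
for dz in (.002,.004,.008,.014):
    z+=dz; robot.servo_line([*T,z],speed=.03); f=F(); print(round(z,4),f)
    if np.hypot(*f[:2])>3 or f[2]<-5: print("STOP"); break
st("end")
```

```text
back t 19.88 p [0.5393 0.2979 0.2294] F [ 0.1 -0.2 -0.7] M [ 0.05 -0.02  0.01] g 1.003
collar t 21.26 p [0.5395 0.2987 0.1378] F [-0.2  0.4  0.1] M [ 0.   -0.03  0.04] g 1.002
gripped t 22.0 p [0.5394 0.2987 0.1378] F [-0.8 -0.2  0.3] M [-0.03  0.03  0.01] g 0.523
0.1398 [ 0.1  0.6 -0.9]
0.1438 [-0.9 -0.7 -1.5]
0.1518 [ 0.9  0.  -1.6]
0.1658 [-0.5 -0.3 -0.9]
end t 23.57 p [0.5394 0.2987 0.1659] F [-0.5 -0.3 -0.9] M [-0.04  0.   -0.08] g 0.527
```

Grip width is 46 mm and the load is about 1.2 N, so the outer lid is coming up alone. I'll finish the lift and check.

Run:
```python
from h import *
T=KN+OFF
robot.servo_line([*T,.248],speed=.06); robot.dwell(.4); st("up")
p,W,m=bluepts("side",T); print("blue plate",plane(W[m&(W[...,2]>.235)&(W[...,2]<.252)]))
V=W[(np.hypot(W[...,0]-T[0],W[...,1]-T[1])<.045)&(W[...,2]>.122)&(W[...,2]<.133)]; print("inner disc top (.128)",plane(V))
cv2.imwrite("pics/fin.png",cv2.resize(p[20:210,150:350],(632,600))[:,:,::-1])
```

```text
up t 25.48 p [0.5394 0.2987 0.2479] F [ 0.5  0.9 -1.4] M [ 0.03 -0.    0.  ] g 0.523
blue plate (array([-0.09, -0.36]), array([0.531 , 0.2831, 0.2434]), 405)
inner disc top (.128) (array([-0.05,  0.25]), array([0.537 , 0.2943, 0.1277]), 386)
```

View pics/fin.png

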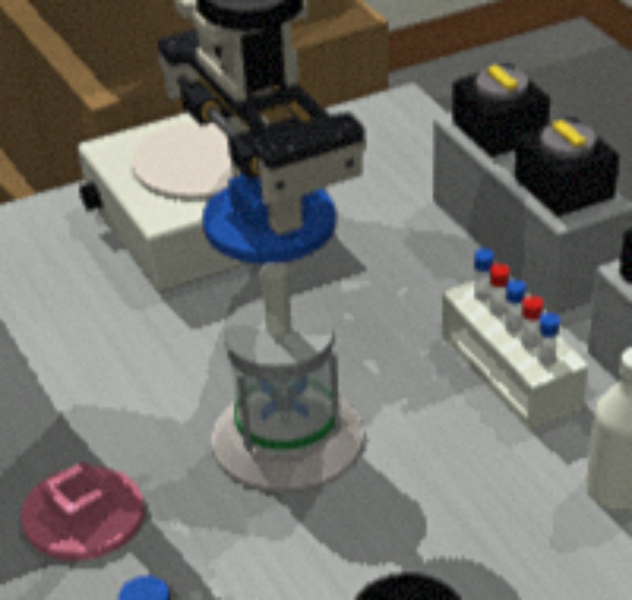

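The blue lid is level in the gripper at (270,220), and the inner lid sits home at (280,345). The skirt bottom is at about 0.232 m and the knob top at 0.19 m, so I'm handing in.

Run:
```python
from rig import robot
robot.job_done()
```

```text
the job is handed in; nothing more can be done
```

I completed the job and handed it in at about 25.5 s of the 45 s. I carried the nested lids by the knob and lowered them onto the open vessel under force watch. I let go only once the inner lid was home and level, then lifted the blue lid straight off by its collar.

**Last checks**
- **Inner lid:** its disc top measured 0.1277 m against 0.128 m expected, and it was level within 0.3°.
- **Blue lid:** it is held level within 0.4°. Its skirt is about 42 mm above the knob top.
- **Grip and force:** the grip width is 46 mm, matching the collar. The load is 1.4 N, about the blue lid's own weight, and there were no sideways forces beyond noise during the lift.

**Disagreements**
- **Cameras:** the two cameras differed by about 3 mm in y. They agreed on the distance from the lids to the vessel, which is what I used.
- **Seating push:** while seating the lid, the push peaked at about 10 N on the rim, with about 5 N sideways. My first attempt to ease it changed nothing. The second brought it down to about 6 N on the rim and 2.6 N sideways before I released the knob.

I did not re-check the bystander objects by measurement. The arm went near none of them, and those in the last picture looked undisturbed.

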